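# Stack the hatch-handle stand onto its stock tray by feel

### The job

Lift the slotted beech stand of brass hatch handles by its middle grip board and stack it on the tray wedged in the dark cradle, so that its four corner lugs drop fully home into the tray's sockets and the stand sits flush and level, then let go. The tray may lie up to 10 mm each way off the cradle's centre, so feel for the sockets, and be gentle: never press stand and tray together with more than about 40 N (4 kg). Leave the cheek plate, shackle and sounding lead where they lie.

Things in the scene. Friction and masses are not known exactly. Their poses are not given: they have to be found in the camera images.
- stand: Loose beech stand, 190 (its x) x 140 (y) x 112 mm high, 0.55 to 0.85 kg, four brass hatch handles (tops at 97 mm) fixed upright in grooves at x = +-68, y = +-38. Origin: centre of the plane of its four lug tips, on which it stands (counter level at the start); z up. Flat underside at z = 12. Same after a half turn.
- stand_mid (a point): Centre of the stand, 56 mm above the lug tips; axes as the stand's. The lugs: four round brass pins, 12 mm diameter, 12 mm long, the last 1.5 mm tapering to 11 mm, under the corners at x = +-73, y = +-48 from here.
- stand_grip (a point): Middle of the stand's upright grip board (84 mm along its x, 14 mm thick in y, clear on both sides from 40 mm above the lug tips to its top at 112 mm). The point is 92 mm above the lug tips; grip here from above, fingers closing along y. Axes as the stand's.
- cradle: Fixed dark wooden cradle on the counter, 234 (x) x 184 (y) mm, rim 30 mm high; origin at the centre of its underside, on the counter; z up. Wedged in it, square with it, is a pale tray 190 x 140 mm with its flat top 72 mm above the counter. The tray's centre is NOT measured: it lies anywhere within +-10 mm in x and in y of the cradle's centre and stays put if gently handled.
- cradle_mid (a point): Over the cradle's (not the tray's) centre, 72 mm above the counter; axes as the cradle's. The tray has a square socket 15 mm wide, 20 mm deep, 0.5 mm edge chamfer, in each flat 44 mm corner block, at x = +-73, y = +-48 from the tray's centre. Stand home: underside on tray top, lug tips 60 mm above the counter; lugs still on top of the blocks: tips at 72 mm.
- cheek: Bystander: bronze block cheek plate lying flat, 125 x 50 x 8 mm; origin at the centre of its underside.
- shackle: Bystander: nickel bow shackle lying flat, about 65 x 45 x 11 mm; origin at the centre of its underside.
- lead: Bystander: dented brass sounding lead lying on its side, 160 mm long (its x), up to 40 mm thick, 0.9 kg; origin under its middle.
There are look-alikes about, which are no part of the job. What is shaped like the stand but purple or red is not meant.

How it is judged:
By the outcome, as a careful person would: the job done as asked, in the order asked, and still so for the second after the job is handed in, with the robot touching nothing.
It also fails if it takes over 72 s, if anything falls off the work surface, if the arm or the gripper's body presses on something with over 40 N, if the wrist force passes 120 N, or if a joint passes its speed limit or range.

### The arm

A 6-joint arm with a two-finger parallel gripper is mounted at the origin on the work surface. World frame = base frame: x ahead of the robot, y to its left, z up, the work surface at z = 0. Lengths are in m, angles in rad, forces in N, time in s.
With the tool pointing down it reaches from about 0.275 to 0.975 m from the base axis. Payload 8.4 kg.
Tool frame: the origin (TCP) lies at the very end of the fingers, on their centre line; the grasp point (between the pads) lies ctrl.tcp_to_grasp behind it (ctrl.tcp_to_grasp is the distance from the TCP to the grasp point, in m); z points along the fingers, y is the line along which they close (so a half turn about z gives the same grasp; the last joint's range is limited). The gripper opens to 92 mm and grips with 3 to 60 N. Pads are 20 mm wide; open, the fingers measure 128 mm over their backs; the gripper's body (75 mm by 189 mm) begins 69 mm behind the grasp point.
Start: joints at [-1.329, 0.353, 1.633, -0, 1.155, -0.002], TCP at [0.151, -0.607, 0.215] pointing down, gripper open.
Joint ranges: [-2.63, 2.63], [-0.92, 2.1], [0.06, 2.66], [-1.3, 4.44], [0, 2.69], [-3.02, 3.02]. Speed limits (rad/s): [2.22, 2.22, 2.79, 3.14, 3.14, 3.14].

### API

Orientations are given as a rotation vector (axis times angle).
In Python, from plant import ctrl gives the robot as it stands. The module is installed in compiled form; this text tells all that it offers.
- The arm moves only by the tool jog_arm, never from a script. Its argument "plan" is a list of rows, each an object with "delta_pos": the shift along the tool's x, y, z in m, a list of three; "turn": the turn about the tool's z in degrees. A call has 1 to 5 rows; each row is the pose to reach, as a shift and turn from the pose commanded when the call began, along the tool's axes at that moment; what a row does not reach only later rows make up. A row lasts 1/12 s, in which the tool goes at most 41.7 mm and 7.16 degrees, less where a joint would pass 70% of its speed; a pose out of reach is approached as far as the arm can. A call with a gripper value outside its range is refused whole. "grip" is the gripper command: -1 is fully open, 1 is shut, values between are in proportion, set as the call begins (left out, the last holds). The fingers move at their own pace and stop on an object; "squeeze" is the grip in N (left out, the last holds). Time passes only in rows, so rows that repeat a pose let the fingers close. It gives the time, the measured TCP pose, the force, the opening and the grip force at its end, in the units of the state.
- ctrl.state(): the state, without advancing time (a new reading comes with each control period).
- ctrl.capture(name): name is "side" or "top" or "wrist"; returns (picture, depth): 400x640x3 uint8, blue, green, red; 400x640 float32, m along the optical axis (not along the pixel's ray), 0 where there is no reading.
- ctrl.get_calibration(name): a dict with "fovy" (degrees; the focal length in pixels is half the picture's height over the tangent of half this angle, whatever the lens; pixels are square), "cx", "cy" (the principal point, pixels), "k1" (the pictures are not rectified: a ray, as slopes to the right and down, at radius r is drawn at 1 + k1 r^2 times it, then the intrinsics apply), "origin" and "orientation" of the camera in the world. Camera axes: x right, y down, z forward; pixel columns grow to the right and rows downward; lengths in m; the calibration is good to about 2 mm. A picture is of the moment at which its call begins: read the wrist's pose just before it. get_calibration takes no time and is no camera call; for the wrist camera it gives the pose at the moment of the call.
- ctrl.job_done(): hands the job in; it is judged then, once.
The state is a dict: "time_s": time; "q": joint angles; "dq": joint speeds; "joint_torque": joint torques, N m; "tcp_pos": TCP position; "ee_rot": TCP orientation; "contact_force": force on the tool from outside, world axes, zero at the start; "wrist_torque": the same for the moment, N m; "opening": finger opening in m; "gripper_force": force on a finger pad.
Only numpy, scipy, OpenCV 4.12 (cv2) and the standard library are available. Lean on these libraries where they do the work, as an engineer would, in place of code of your own. Each camera call takes 0.05 s, during which the arm holds its last target. There are 200 camera calls.

## Working session

There is one attempt and no reset: what is moved stays moved. The work goes in short steps, Python scripts to look and compute and a tool call to move; the robot and the scene stay as the last step left them, time stands still between calls to the robot, and variables do not carry over. Pictures are saved under pics/ and viewed, at most 10 in all, crops included, and the job is handed in when it is done.

Besides the shell and the picture viewer there is one more tool, called after "Call:" in YAML: its name, and indented under it one key for each argument. jog_arm: Moves the arm, as the interface text tells. Its arguments: {"type":"object","properties":{"plan":{"type":"array"},"grip":{"type":"number"},"squeeze":{"type":"number"}},"required":["plan"]}

```bash
mkdir -p pics
cat > h.py <<'E'
import numpy as np, cv2
from scipy.spatial.transform import Rotation as R
from plant import ctrl
def cam(n):
    c=ctrl.get_calibration(n); o=np.array(c["orientation"])
    M=R.from_rotvec(o).as_matrix() if o.size==3 else o.reshape(3,3)
    return c,M,np.array(c["origin"])
def rays(n,uv,cal=None):
    c,M,o=cal or cam(n); f=200/np.tan(np.radians(c["fovy"])/2)
    d=(np.atleast_2d(uv).astype(float)-[c["cx"],c["cy"]])/f
    s=d.copy()
    for _ in range(20): s=d/(1+c["k1"]*(s**2).sum(1,keepdims=True))
    return o,np.c_[s,np.ones(len(s))]@M.T
def onplane(n,uv,z,cal=None):
    o,r=rays(n,uv,cal); return o+r*((z-o[2])/r[:,2:])
def cloud(n,dep,cal=None):
    v,u=np.mgrid[:400,:640]; o,r=rays(n,np.c_[u.ravel(),v.ravel()],cal)
    return (o+r*dep.reshape(-1,1)).reshape(400,640,3)
E
python3 - <<'E'
from h import *
for n in("top","side","wrist"):
    cal=cam(n); p,d=ctrl.capture(n); cv2.imwrite(f"pics/{n}0.png",p); np.savez(f"{n}0.npz",p=p,d=d)
    print(n,ctrl.get_calibration(n),(d>0).mean())
print(ctrl.state(),ctrl.tcp_to_grasp)
E
```

```text
top {'fovy': 52.95239965353145, 'cx': 320.7858320114784, 'cy': 204.07541194305756, 'k1': 0.00617626717105363, 'origin': array([0.36650703, 0.07410256, 1.11705064]), 'orientation': array([-2.13803091,  2.17332347, -0.13216264])} 0.99605859375
side {'fovy': 46.094770293199865, 'cx': 313.60841154970393, 'cy': 196.00964525267332, 'k1': -0.06819594537330739, 'origin': array([0.25646801, 0.7231171 , 0.87253163]), 'orientation': array([-0.55491838,  2.76620334, -1.01982294])} 0.99590625
wrist {'fovy': 70.4348829489221, 'cx': 321.34395445774646, 'cy': 203.63052594464122, 'k1': -0.005081658468973277, 'origin': array([ 0.22892578, -0.58569308,  0.38533516]), 'orientation': array([ 2.28703949, -1.78794554, -0.26194985])} 0.995859375
{'time_s': 0.15, 'q': array([-1.32938882e+00,  3.53502349e-01,  1.63393397e+00, -1.58084879e-05,
        1.15515789e+00, -2.40291958e-03]), 'dq': array([-3.48333353e-05, -1.14444039e-03, -5.01131576e-04, -1.62649572e-03,
        5.18007879e-04,  1.27619853e-04]), 'joint_torque': array([-7.23598569e-04, -5.94209397e+01, -3.34469247e+01,  6.97497837e-02,
        2.05208600e-02, -7.49046990e-05]), 'tcp_pos': array([ 0.15078585, -0.60617768,  0.21404039]), 'ee_rot': array([-3.11729158e+00, -3.81917914e-01,  2.10042519e-04]), 'contact_force': array([ 0.02814642, -0.08162718, -0.56637404]), 'wrist_torque': array([-0.01913401, -0.02518859, -0.01329848]), 'gripper_force': 0.0, 'opening': 0.09201616510564618} 0.0187
```

View pics/top0.png

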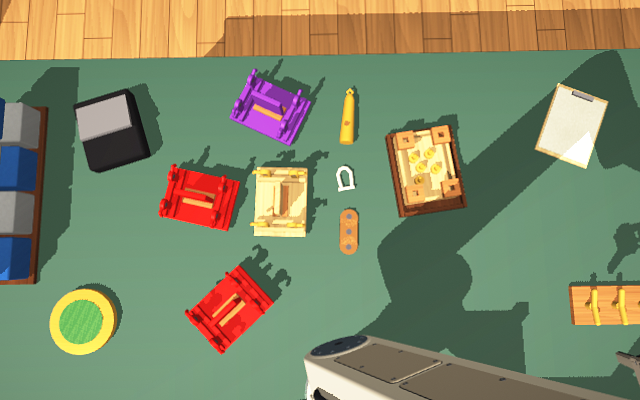

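View pics/side0.png

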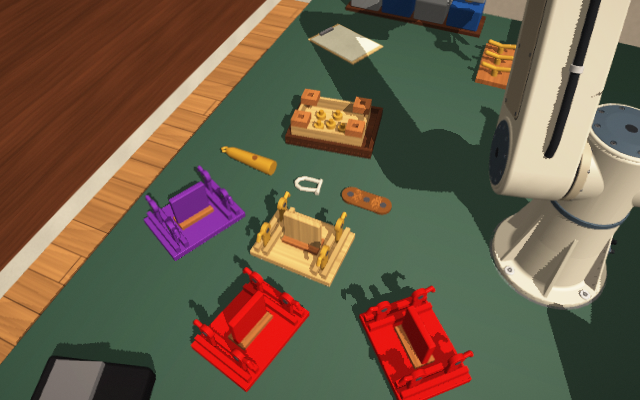

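The top view shows the beech stand around (281,202) with its long axis up the image. The cradle and tray are around (427,170), with four coppery corner blocks near (401,142), (441,133), (411,195) and (450,187). Next I'll measure these using depth.

Run:
```python
from h import *
out=[]
for n,box in(("top",(245,150,320,245)),("side",(240,185,365,295))):
    z=np.load(n+"0.npz"); P=cloud(n,z["d"]); p=z["p"]
    u0,v0,u1,v1=box; Q=P[v0:v1,u0:u1].reshape(-1,3)
    h=np.histogram(Q[:,2],bins=np.arange(-.01,.13,.004)); print(n,dict(zip((h[1][:-1]*1000).round().astype(int).tolist(),h[0].tolist())))
    for lo,hi in((.104,.12),(.015,.05)):
        m=(Q[:,2]>lo)&(Q[:,2]<hi); r=cv2.minAreaRect(Q[m,:2].astype(np.float32)*1000); print(lo,m.sum(),r,Q[m].mean(0))
    # table check
    T=P[...,2]; print("table z",np.median(T[150:300,330:336]) if n=="top" else np.median(T[200:215,250:270]))
    box=(375,110,475,225) if n=="top" else (275,80,390,165)
    u0,v0,u1,v1=box; Q=P[v0:v1,u0:u1].reshape(-1,3)
    for lo,hi in((.066,.08),(.02,.035)):
        m=(Q[:,2]>lo)&(Q[:,2]<hi); r=cv2.minAreaRect(Q[m,:2].astype(np.float32)*1000); print("cr",lo,m.sum(),r,Q[m].mean(0))
t=cv2.imread("pics/top0.png"); s=cv2.imread("pics/side0.png")
a=cv2.resize(t[110:250,240:480],None,fx=3.3,fy=3.3,interpolation=2); 
cv2.imwrite("pics/crop1.png",a)
```

```text
top {-10: 2, -6: 611, -2: 2355, 2: 575, 6: 9, 10: 2, 14: 5, 18: 12, 22: 361, 26: 1327, 30: 349, 34: 130, 38: 236, 42: 429, 46: 78, 50: 13, 54: 10, 58: 10, 62: 5, 66: 7, 70: 10, 74: 13, 78: 15, 82: 33, 86: 53, 90: 111, 94: 124, 98: 20, 102: 7, 106: 45, 110: 127, 114: 13, 118: 0, 122: 0}
0.104 187 ((513.2411499023438, 186.8799591064453), (14.149612426757812, 83.11959075927734), 87.61085510253906) [0.51206024 0.18646483 0.11125793]
0.015 2926 ((513.1182250976562, 186.846435546875), (140.47177124023438, 190.6758270263672), 87.88990783691406) [0.5084375  0.18542953 0.03213604]
table z 0.00011248822788012536
cr 0.066 1046 ((601.3871459960938, -209.58297729492188), (190.68531799316406, 141.5406951904297), 7.875805377960205) [ 0.59981565 -0.20920924  0.07233235]
cr 0.02 2490 ((592.53759765625, -214.4793243408203), (234.1363983154297, 185.17283630371094), 7.891451835632324) [ 0.58996313 -0.21369595  0.0266886 ]
side {-10: 26, -6: 2472, -2: 4732, 2: 413, 6: 259, 10: 38, 14: 104, 18: 112, 22: 522, 26: 1536, 30: 215, 34: 302, 38: 400, 42: 701, 46: 90, 50: 76, 54: 76, 58: 91, 62: 75, 66: 65, 70: 71, 74: 82, 78: 104, 82: 132, 86: 161, 90: 278, 94: 195, 98: 52, 102: 38, 106: 169, 110: 102, 114: 1, 118: 0, 122: 0}
0.104 295 ((497.1319274902344, 275.63580322265625), (82.51111602783203, 200.58946228027344), 9.145215034484863) [0.51144842 0.21049158 0.10915605]
0.015 3953 ((522.558837890625, 219.41973876953125), (265.7880859375, 231.7618865966797), 19.301645278930664) [0.50609041 0.21860961 0.03234791]
table z -0.0013527054765073432
cr 0.066 733 ((599.774658203125, -206.81716918945312), (191.26332092285156, 147.62742614746094), 7.627291202545166) [ 0.59638888 -0.20344017  0.06998173]
cr 0.02 1523 ((581.5155029296875, -166.18356323242188), (243.06507873535156, 273.96368408203125), 11.055843353271484) [ 0.57864844 -0.18331721  0.02709694]
```

View pics/crop1.png

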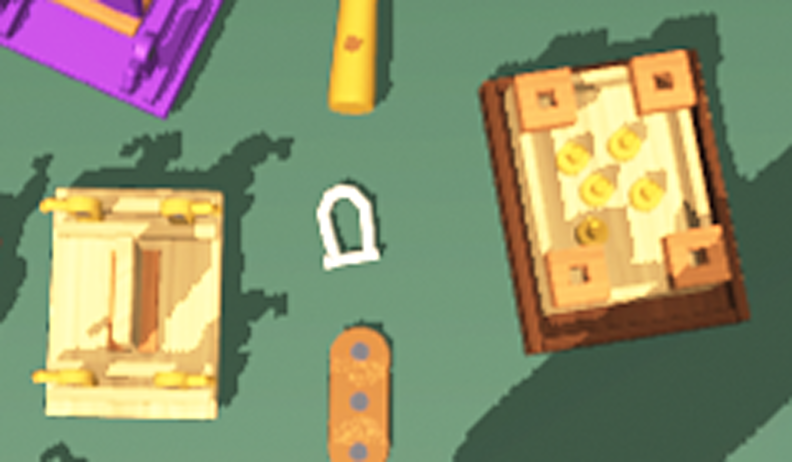

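The depth sizes match the given ones: stand 190×140 at (0.513, 0.187), yaw −2.1°; cradle 234×185; tray 190×141 at (0.601, −0.210), yaw 7.9°. The tray is offset about 9.5 mm and 3.6 mm in the cradle's axes, within the ±10 mm allowed. Moving to the stand now.

Call:
jog_arm:
  plan:
    - {"delta_pos": [0.025,-0.032,0],"turn": 4}
    - {"delta_pos": [0.05,-0.064,0],"turn": 8}
    - {"delta_pos": [0.076,-0.096,0],"turn": 12}
    - {"delta_pos": [0.102,-0.128,0],"turn": 16.1}
    - {"delta_pos": [0.128,-0.16,0],"turn": 16.1}
  grip: -1

```text
time_s: 0.57
tcp_pos: [0.2367, -0.4185, 0.2143]
ee_rot: [-3.141, 0.067, 0.0]
contact_force: [1.6, -1.1, -0.1]
opening: 0.0915
gripper_force: 0.0
```

```bash
cat >> h.py <<'E'
def go(x,y,z,yaw):
    s=ctrl.state(); M=R.from_rotvec(s["ee_rot"]).as_matrix(); y0=np.degrees(np.arctan2(M[1,0],M[0,0]))
    d=M.T@(np.array([x,y,z])-s["tcp_pos"])
    print("t",round(s["time_s"],2),"tcp",s["tcp_pos"].round(4),"yaw",y0.round(2),"tilt",M[:2,2].round(4),"delta",d.round(4),"turn",(-(yaw-y0)).round(2),"F",s["contact_force"].round(1),"T",s["wrist_torque"].round(2),"open",round(s["opening"],4),"gf",round(s["gripper_force"],1))
E
python3 -c "
from h import *
go(.513,.187,.21,-2.1)"
```

```text
t 0.57 tcp [ 0.2367 -0.4185  0.2143] yaw -2.43 tilt [-0.0001  0.0004] delta [ 0.2504 -0.6166  0.0045] turn -0.33 F [ 1.6 -1.1 -0.1] T [ 0.01 -0.02 -0.02] open 0.0915 gf 0.0
```

Call:
jog_arm:
  plan:
    - {"delta_pos": [0.03,-0.027,0],"turn": 0}
    - {"delta_pos": [0.06,-0.054,0],"turn": 0}
    - {"delta_pos": [0.09,-0.081,0],"turn": 0}
    - {"delta_pos": [0.12,-0.108,0],"turn": 0}
    - {"delta_pos": [0.15,-0.135,0],"turn": 0}

```text
time_s: 0.98
tcp_pos: [0.3925, -0.2894, 0.2147]
ee_rot: [3.141, -0.059, 0.0]
contact_force: [0.5, -0.6, 0.8]
opening: 0.0921
gripper_force: 0.0
```

Call:
jog_arm:
  plan:
    - {"delta_pos": [0.026,-0.024,0],"turn": 0}
    - {"delta_pos": [0.052,-0.047,0],"turn": 0}
    - {"delta_pos": [0.078,-0.071,0],"turn": 0}
    - {"delta_pos": [0.104,-0.094,0],"turn": 0}
    - {"delta_pos": [0.104,-0.094,0],"turn": 0}

```text
time_s: 1.4
tcp_pos: [0.5028, -0.1976, 0.2146]
ee_rot: [-3.14, 0.054, -0.003]
contact_force: [0.1, 0.0, -0.5]
opening: 0.0917
gripper_force: 0.0
```

Call:
jog_arm:
  plan:
    - {"delta_pos": [0,0,0],"turn": 0}
    - {"delta_pos": [0,0,0],"turn": 0}

```text
time_s: 1.57
tcp_pos: [0.4982, -0.2009, 0.2142]
ee_rot: [-3.141, 0.057, 0.002]
contact_force: [0.2, -0.3, -0.3]
opening: 0.0921
gripper_force: 0.0
```

Run:
```python
from h import *
cal=cam("wrist"); p,d=ctrl.capture("wrist"); np.savez("w1.npz",p=p,d=d); cv2.imwrite("pics/w1.png",p)
import pickle; pickle.dump(cal,open("w1.pkl","wb"))
Q=cloud("wrist",d,cal).reshape(-1,3)
m=(abs(Q[:,0]-.6)<.13)&(abs(Q[:,1]+.21)<.13)
for lo,hi in((.066,.08),(.02,.035)):
    k=m&(Q[:,2]>lo)&(Q[:,2]<hi); print(lo,k.sum(),cv2.minAreaRect(Q[k,:2].astype(np.float32)*1000),Q[k].mean(0))
go(.513,.187,.21,-2.1)
```

```text
0.066 6537 ((600.6039428710938, -208.08285522460938), (190.36282348632812, 140.86256408691406), 7.827996253967285) [ 0.60570746 -0.20214189  0.07291909]
0.02 17658 ((591.3678588867188, -213.3254852294922), (233.60043334960938, 184.6036834716797), 7.973902702331543) [ 0.59652181 -0.21190526  0.02528315]
t 1.62 tcp [ 0.4979 -0.2013  0.2143] yaw -2.14 tilt [-0.001   0.0001] delta [ 0.0006 -0.3886  0.0043] turn -0.04 F [-0.3 -0.7  0.9] T [-0.01 -0.    0.  ] open 0.0918 gf 0.0
```

View pics/w1.png

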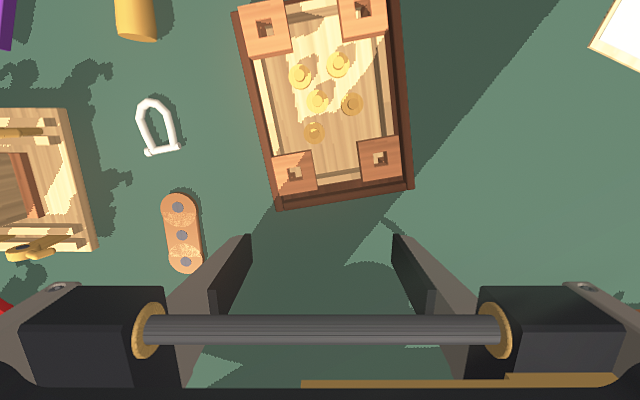

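The wrist view shows the tray with four sockets at about (265,28), (362,14), (294,173) and (379,158). Wrist depth puts it at (0.6006, −0.2081), within 2 mm of the top camera. Next I'll view the stand with the same camera.

Call:
jog_arm:
  plan:
    - {"delta_pos": [-0.008,-0.039,0],"turn": 0}
    - {"delta_pos": [-0.016,-0.078,0],"turn": 0}
    - {"delta_pos": [-0.024,-0.117,0],"turn": 0}
    - {"delta_pos": [-0.032,-0.156,0],"turn": 0}
    - {"delta_pos": [-0.04,-0.195,0],"turn": 0}

```text
time_s: 2.03
tcp_pos: [0.4648, -0.0044, 0.2147]
ee_rot: [3.141, -0.063, 0.0]
contact_force: [0.7, 0.3, 0.5]
opening: 0.0919
gripper_force: 0.0
```

Call:
jog_arm:
  plan:
    - {"delta_pos": [-0.008,-0.039,-0.01],"turn": 0}
    - {"delta_pos": [-0.016,-0.078,-0.02],"turn": 0}
    - {"delta_pos": [-0.024,-0.117,-0.03],"turn": 0}
    - {"delta_pos": [-0.032,-0.156,-0.03],"turn": 0}
    - {"delta_pos": [-0.04,-0.193,-0.03],"turn": 0}

```text
time_s: 2.45
tcp_pos: [0.433, 0.1905, 0.2455]
ee_rot: [-3.14, 0.061, -0.003]
contact_force: [0.4, 0.1, -0.6]
opening: 0.0918
gripper_force: 0.0
```

Call:
jog_arm:
  plan:
    - {"delta_pos": [0,0,0],"turn": 0}
    - {"delta_pos": [0,0,0],"turn": 0}
    - {"delta_pos": [0,0,0],"turn": 0}

```text
time_s: 2.7
tcp_pos: [0.4331, 0.1885, 0.2445]
ee_rot: [3.14, -0.059, -0.0]
contact_force: [0.4, -0.5, -0.1]
opening: 0.0918
gripper_force: 0.0
```

Run:
```python
from h import *
cal=cam("wrist"); p,d=ctrl.capture("wrist"); np.savez("w2.npz",p=p,d=d); cv2.imwrite("pics/w2.png",p)
Q=cloud("wrist",d,cal).reshape(-1,3)
m=(abs(Q[:,0]-.513)<.13)&(abs(Q[:,1]-.187)<.1)
for lo,hi in((.104,.12),(.02,.05)):
    k=m&(Q[:,2]>lo)&(Q[:,2]<hi); print(lo,k.sum(),cv2.minAreaRect(Q[k,:2].astype(np.float32)*1000),Q[k].mean(0))
go(.513,.187,.13,-2.1)
```

```text
0.104 1134 ((512.2196044921875, 188.53993225097656), (13.498805046081543, 83.46611022949219), 87.35728454589844) [0.5140848  0.18868799 0.11269667]
0.02 13119 ((512.7999267578125, 188.767822265625), (140.43861389160156, 190.1003875732422), 87.5892105102539) [0.51840993 0.18858406 0.03358057]
t 2.75 tcp [0.4333 0.1881 0.2445] yaw -2.22 tilt [-0.0003 -0.0006] delta [ 0.0797 -0.002   0.1144] turn -0.12 F [-0.4  0.3  0.3] T [ 0.04 -0.04  0.01] open 0.0921 gf 0.0
```

Call:
jog_arm:
  plan:
    - {"delta_pos": [0.027,0,0.03],"turn": 0}
    - {"delta_pos": [0.053,-0.002,0.06],"turn": 0}
    - {"delta_pos": [0.08,-0.003,0.09],"turn": 0}
    - {"delta_pos": [0.08,-0.003,0.1],"turn": 0}
    - {"delta_pos": [0.08,-0.003,0.11],"turn": 0}

```text
time_s: 3.17
tcp_pos: [0.5134, 0.1874, 0.1326]
ee_rot: [3.14, -0.064, -0.004]
contact_force: [-0.5, -1.5, -0.6]
opening: 0.0921
gripper_force: 0.0
```

Call:
jog_arm:
  plan:
    - {"delta_pos": [0,0,0],"turn": 0}
    - {"delta_pos": [0,0,0],"turn": 0}
    - {"delta_pos": [0,0,0],"turn": 0}

```text
time_s: 3.42
tcp_pos: [0.5134, 0.1895, 0.136]
ee_rot: [-3.14, 0.059, -0.002]
contact_force: [0.3, 0.5, 0.6]
opening: 0.0918
gripper_force: 0.0
```

```bash
python3 -c "
from h import *
go(.5129,.1878,.0733,-2.3)"
```

```text
t 3.42 tcp [0.5134 0.1895 0.136 ] yaw -2.16 tilt [0.0015 0.0006] delta [-0.0005  0.0018  0.0627] turn 0.14 F [0.3 0.5 0.6] T [ 0.02  0.   -0.04] open 0.0918 gf 0.0
```

Call:
jog_arm:
  plan:
    - {"delta_pos": [0,0.0015,0.02],"turn": 0.1}
    - {"delta_pos": [0,0.0015,0.04],"turn": 0.1}
    - {"delta_pos": [0,0.0015,0.055],"turn": 0.1}
    - {"delta_pos": [0,0.0015,0.0625],"turn": 0.1}
    - {"delta_pos": [0,0.0015,0.0625],"turn": 0.1}

```text
time_s: 3.83
tcp_pos: [0.5126, 0.1882, 0.0719]
ee_rot: [3.141, -0.061, -0.001]
contact_force: [-0.6, 0.7, -0.3]
opening: 0.0919
gripper_force: 0.0
```

Call:
jog_arm:
  plan:
    - {"delta_pos": [0,0,0]}
    - {"delta_pos": [0,0,0]}
    - {"delta_pos": [0,0,0]}
    - {"delta_pos": [0,0,0]}
    - {"delta_pos": [0,0,0]}
  grip: 1
  squeeze: 30

```text
$.plan[0]: bad value
```

Call:
jog_arm:
  plan:
    - {"delta_pos": [0,0,0],"turn": 0}
    - {"delta_pos": [0,0,0],"turn": 0}
    - {"delta_pos": [0,0,0],"turn": 0}
    - {"delta_pos": [0,0,0],"turn": 0}
    - {"delta_pos": [0,0,0],"turn": 0}
  squeeze: 45

```text
time_s: 4.25
tcp_pos: [0.5137, 0.1884, 0.0727]
ee_rot: [-3.141, 0.061, -0.002]
contact_force: [-0.4, 1.2, 0.2]
opening: 0.092
gripper_force: 0.0
```

```bash
python3 -c "
from h import *
go(.5129,.1878,.20,-2.3)"
```

```text
t 4.25 tcp [0.5137 0.1884 0.0727] yaw -2.24 tilt [0.001  0.0004] delta [-0.0006  0.0006 -0.1273] turn 0.06 F [-0.4  1.2  0.2] T [ 0.    0.01 -0.  ] open 0.092 gf 0.0
```

Call:
jog_arm:
  plan:
    - {"delta_pos": [0,0,0],"turn": 0}
    - {"delta_pos": [0,0,0],"turn": 0}
    - {"delta_pos": [0,0,0],"turn": 0}
    - {"delta_pos": [0,0,0],"turn": 0}
    - {"delta_pos": [0,0,0],"turn": 0}
  grip: 1
  squeeze: 45

```text
time_s: 4.67
tcp_pos: [0.5133, 0.1882, 0.072]
ee_rot: [3.141, -0.061, -0.0]
contact_force: [-0.7, -0.1, -0.4]
opening: 0.0604
gripper_force: 0.0
```

Call:
jog_arm:
  plan:
    - {"delta_pos": [0,0,0],"turn": 0}
    - {"delta_pos": [0,0,0],"turn": 0}
    - {"delta_pos": [0,0,0],"turn": 0}
    - {"delta_pos": [0,0,0],"turn": 0}
    - {"delta_pos": [0,0,0],"turn": 0}

```text
time_s: 5.08
tcp_pos: [0.5133, 0.1883, 0.0721]
ee_rot: [-3.141, 0.061, 0.0]
contact_force: [0.0, -0.7, -0.7]
opening: 0.0274
gripper_force: 0.0
```

```bash
python3 -c "
from h import *
go(.5129,.1878,.20,-2.3)"
```

```text
t 5.08 tcp [0.5133 0.1883 0.0721] yaw -2.23 tilt [-0.  0.] delta [-0.0004  0.0005 -0.1279] turn 0.07 F [ 0.  -0.7 -0.7] T [0.03 0.03 0.01] open 0.0274 gf 0.0
```

Call:
jog_arm:
  plan:
    - {"delta_pos": [0,0,0],"turn": 0}
    - {"delta_pos": [0,0,0],"turn": 0}
    - {"delta_pos": [0,0,0],"turn": 0}
    - {"delta_pos": [0,0,0],"turn": 0}
    - {"delta_pos": [0,0,0],"turn": 0}

```text
time_s: 5.5
tcp_pos: [0.5132, 0.1881, 0.072]
ee_rot: [3.141, -0.061, -0.0]
contact_force: [-0.6, -1.0, 0.1]
opening: 0.0136
gripper_force: 45.0
```

Call:
jog_arm:
  plan:
    - {"delta_pos": [0,0,-0.005],"turn": 0}
    - {"delta_pos": [0,0,-0.015],"turn": 0}
    - {"delta_pos": [0,0,-0.03],"turn": 0}
    - {"delta_pos": [0,0,-0.03],"turn": 0}
    - {"delta_pos": [0,0,-0.03],"turn": 0}

```text
time_s: 5.92
tcp_pos: [0.5137, 0.1885, 0.1028]
ee_rot: [-3.14, 0.061, -0.002]
contact_force: [-0.1, -0.3, -8.1]
opening: 0.014
gripper_force: 45.0
```

Run:
```python
from h import *
import pickle
go(.5129,.1878,.20,-2.3)
cal=cam("top"); p,d=ctrl.capture("top"); cv2.imwrite("pics/t2.png",p[140:260,230:340])
c=cam("wrist"); p,d=ctrl.capture("wrist"); Q=cloud("wrist",d,c).reshape(-1,3)
m=(abs(Q[:,0]-.513)<.13)&(abs(Q[:,1]-.187)<.1)
k=m&(Q[:,2]>.05)&(Q[:,2]<.08); print(k.sum(),cv2.minAreaRect(Q[k,:2].astype(np.float32)*1000),Q[k].mean(0))
```

```text
t 5.92 tcp [0.5137 0.1885 0.1028] yaw -2.23 tilt [0.0015 0.0006] delta [-0.0007  0.0007 -0.0972] turn 0.07 F [-0.1 -0.3 -8.1] T [ 0.02  0.04 -0.01] open 0.014 gf 45.0
24963 ((522.4320068359375, 189.1071014404297), (140.74794006347656, 169.31307983398438), 87.77323913574219) [0.54707933 0.18807282 0.06312095]
```

Grasp is firm: opening 14 mm, load about 7.6 N, stand square with the tool. Now lifting and carrying.

Call:
jog_arm:
  plan:
    - {"delta_pos": [0,0,-0.02],"turn": 0}
    - {"delta_pos": [0,0,-0.04],"turn": 0}
    - {"delta_pos": [0,0.01,-0.06],"turn": 0}
    - {"delta_pos": [0.005,0.025,-0.08],"turn": 0}
    - {"delta_pos": [0.01,0.05,-0.09],"turn": 0}

```text
time_s: 6.43
tcp_pos: [0.5219, 0.139, 0.1936]
ee_rot: [-3.14, 0.058, -0.003]
contact_force: [1.2, 0.1, -7.0]
opening: 0.0137
gripper_force: 45.0
```

Call:
jog_arm:
  plan:
    - {"delta_pos": [0.008,0.03,0],"turn": 0}
    - {"delta_pos": [0.016,0.06,0],"turn": 0}
    - {"delta_pos": [0.024,0.09,0],"turn": 0}
    - {"delta_pos": [0.032,0.12,0],"turn": 0}
    - {"delta_pos": [0.04,0.15,0],"turn": 0}

```text
time_s: 6.85
tcp_pos: [0.5548, -0.0149, 0.1911]
ee_rot: [-3.141, 0.061, 0.003]
contact_force: [1.3, 0.6, -6.8]
opening: 0.0139
gripper_force: 45.0
```

Call:
jog_arm:
  plan:
    - {"delta_pos": [0.008,0.03,0],"turn": -2}
    - {"delta_pos": [0.016,0.06,0],"turn": -4}
    - {"delta_pos": [0.024,0.09,0],"turn": -6}
    - {"delta_pos": [0.032,0.12,0],"turn": -8}
    - {"delta_pos": [0.04,0.15,0],"turn": -10.1}

```text
time_s: 7.27
tcp_pos: [0.5889, -0.1663, 0.1908]
ee_rot: [-3.133, -0.218, 0.003]
contact_force: [0.4, 2.2, -6.9]
opening: 0.0135
gripper_force: 45.0
```

```bash
python3 -c "
from h import *
go(.6014,-.2092,.165,7.85)"
```

```text
t 7.27 tcp [ 0.5889 -0.1663  0.1908] yaw 7.96 tilt [-0.0019  0.0006] delta [0.0065 0.0442 0.0258] turn 0.11 F [ 0.4  2.2 -6.9] T [-0.01 -0.07 -0.03] open 0.0135 gf 45.0
```

Call:
jog_arm:
  plan:
    - {"delta_pos": [0.0025,0.015,0],"turn": 0.1}
    - {"delta_pos": [0.005,0.03,0],"turn": 0.1}
    - {"delta_pos": [0.0065,0.042,0],"turn": 0.1}
    - {"delta_pos": [0.0065,0.042,0.01],"turn": 0.1}
    - {"delta_pos": [0.0065,0.042,0.02],"turn": 0.1}

```text
time_s: 7.68
tcp_pos: [0.602, -0.2054, 0.1714]
ee_rot: [-3.134, -0.212, -0.001]
contact_force: [0.4, 1.1, -7.7]
opening: 0.0137
gripper_force: 45.0
```

Call:
jog_arm:
  plan:
    - {"delta_pos": [0,0,0],"turn": 0}
    - {"delta_pos": [0,0,0],"turn": 0}
    - {"delta_pos": [0,0,0],"turn": 0}
    - {"delta_pos": [0,0,0],"turn": 0}

```text
time_s: 8.02
tcp_pos: [0.602, -0.205, 0.1724]
ee_rot: [3.134, 0.214, 0.001]
contact_force: [-0.1, -1.1, -7.8]
opening: 0.0138
gripper_force: 45.0
```

Run:
```python
from h import *
go(.6014,-.2092,.148,7.85)
p,d=ctrl.capture("top"); Q=cloud("top",d).reshape(-1,3)
go(.6014,-.2092,.148,7.85)
m=(abs(Q[:,0]-.6)<.13)&(abs(Q[:,1]+.21)<.13)
for lo,hi in((.105,.145),(.02,.035)):
    k=m&(Q[:,2]>lo)&(Q[:,2]<hi); print(k.sum(),cv2.minAreaRect(Q[k,:2].astype(np.float32)*1000),Q[k].mean(0))
s,ds=ctrl.capture("side"); cv2.imwrite("pics/s2.png",cv2.resize(s[20:200,230:450],None,fx=3.3,fy=3.3))
```

```text
t 8.02 tcp [ 0.602  -0.205   0.1724] yaw 7.82 tilt [ 0.0004 -0.    ] delta [-0.0012  0.0041  0.0244] turn -0.03 F [-0.1 -1.1 -7.8] T [ 0.04  0.   -0.03] open 0.0138 gf 45.0
t 8.07 tcp [ 0.6021 -0.2052  0.1726] yaw 7.81 tilt [ 0.0007 -0.0002] delta [-0.0012  0.0039  0.0246] turn -0.04 F [ 0.5  0.2 -7.8] T [0.03 0.03 0.  ] open 0.0138 gf 45.0
1526 ((599.06396484375, -187.4823455810547), (190.76734924316406, 106.25676727294922), 7.334917068481445) [ 0.58136507 -0.17300261  0.13140722]
704 ((589.7964477539062, -196.96463012695312), (234.05435180664062, 149.01258850097656), 7.958566188812256) [ 0.55650549 -0.15920502  0.02911043]
```

View pics/s2.png

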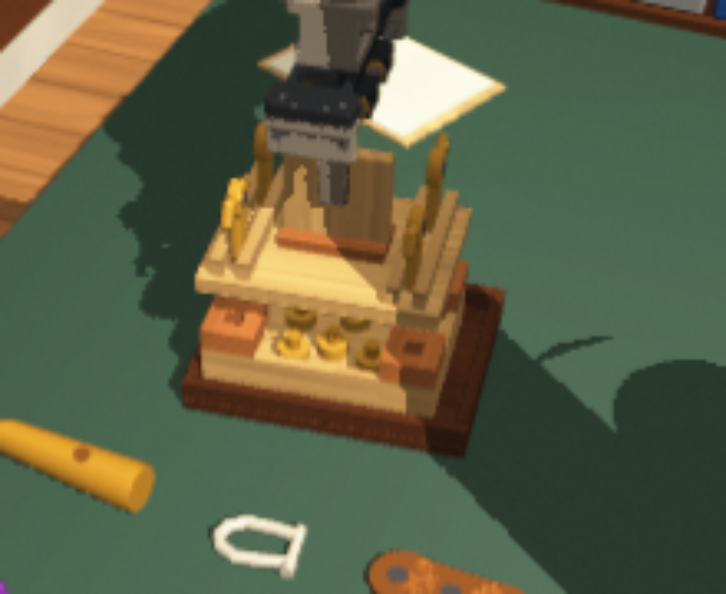

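The side view shows the stand level over the tray, with two sockets visible near (236,318) and (413,348). Next: align, then lower gently.

Call:
jog_arm:
  plan:
    - {"delta_pos": [-0.001,0.004,0.006],"turn": 0}
    - {"delta_pos": [-0.001,0.004,0.012],"turn": 0}
    - {"delta_pos": [-0.001,0.004,0.018],"turn": 0}
    - {"delta_pos": [-0.001,0.004,0.024],"turn": 0}
    - {"delta_pos": [-0.001,0.004,0.024],"turn": 0}

```text
time_s: 8.53
tcp_pos: [0.6002, -0.2095, 0.1461]
ee_rot: [-3.133, -0.212, 0.004]
contact_force: [-0.6, -1.0, -8.3]
opening: 0.0138
gripper_force: 45.0
```

Call:
jog_arm:
  plan:
    - {"delta_pos": [0,0,0],"turn": 0}
    - {"delta_pos": [0,0,0],"turn": 0}
    - {"delta_pos": [0,0,0],"turn": 0}

```text
time_s: 8.78
tcp_pos: [0.6016, -0.2098, 0.1484]
ee_rot: [3.134, 0.213, 0.001]
contact_force: [-0.4, -0.2, -7.5]
opening: 0.0136
gripper_force: 45.0
```

```bash
python3 -c "
from h import *
go(.6014,-.2092,.144,7.85)"
```

```text
t 8.78 tcp [ 0.6016 -0.2098  0.1484] yaw 7.77 tilt [ 0.0005 -0.0002] delta [-0.0001 -0.0007  0.0044] turn -0.08 F [-0.4 -0.2 -7.5] T [-0.    0.   -0.05] open 0.0136 gf 45.0
```

Call:
jog_arm:
  plan:
    - {"delta_pos": [0,0,0.002],"turn": 0}
    - {"delta_pos": [0,0,0.004],"turn": 0}
    - {"delta_pos": [0,0,0.005],"turn": 0}
    - {"delta_pos": [0,0,0.0055],"turn": 0}
    - {"delta_pos": [0,0,0.0055],"turn": 0}

```text
time_s: 9.2
tcp_pos: [0.6012, -0.2098, 0.1424]
ee_rot: [-3.134, -0.213, 0.0]
contact_force: [0.3, -0.0, -7.8]
opening: 0.0138
gripper_force: 45.0
```

Call:
jog_arm:
  plan:
    - {"delta_pos": [0,0,0],"turn": 0}
    - {"delta_pos": [0,0,0],"turn": 0}

```text
time_s: 9.37
tcp_pos: [0.6014, -0.2098, 0.1427]
ee_rot: [3.134, 0.213, 0.0]
contact_force: [-0.2, 0.1, -7.2]
opening: 0.0138
gripper_force: 45.0
```

```bash
python3 -c "
from h import *
go(.6014,-.2092,.132,7.85)"
```

```text
t 9.37 tcp [ 0.6014 -0.2098  0.1427] yaw 7.77 tilt [ 0.0001 -0.    ] delta [ 0.0001 -0.0006  0.0107] turn -0.08 F [-0.2  0.1 -7.2] T [ 0.01 -0.01  0.02] open 0.0138 gf 45.0
```

No contact at 1.3 mm below the expected block-top height, so it may already be entering the sockets. Continuing in small steps.

Call:
jog_arm:
  plan:
    - {"delta_pos": [0,0,0.0005],"turn": 0}
    - {"delta_pos": [0,0,0.001],"turn": 0}
    - {"delta_pos": [0,0,0.0015],"turn": 0}
    - {"delta_pos": [0,0,0.002],"turn": 0}

```text
time_s: 9.7
tcp_pos: [0.6013, -0.2098, 0.1405]
ee_rot: [3.134, 0.213, 0.0]
contact_force: [-0.3, 0.5, -8.4]
opening: 0.0135
gripper_force: 45.0
```

Call:
jog_arm:
  plan:
    - {"delta_pos": [0,0,0.0005],"turn": 0}
    - {"delta_pos": [0,0,0.001],"turn": 0}
    - {"delta_pos": [0,0,0.0015],"turn": 0}
    - {"delta_pos": [0,0,0.0015],"turn": 0}

```text
time_s: 10.03
tcp_pos: [0.6013, -0.2097, 0.1389]
ee_rot: [-3.134, -0.213, 0.0]
contact_force: [0.5, -0.6, -7.7]
opening: 0.0139
gripper_force: 45.0
```

The lugs are about 5 mm in with no side force. Continuing down.

Call:
jog_arm:
  plan:
    - {"delta_pos": [0,0,0.001],"turn": 0}
    - {"delta_pos": [0,0,0.002],"turn": 0}
    - {"delta_pos": [0,0,0.003],"turn": 0}
    - {"delta_pos": [0,0,0.004],"turn": 0}
    - {"delta_pos": [0,0,0.005],"turn": 0}

```text
time_s: 10.45
tcp_pos: [0.6013, -0.2098, 0.1339]
ee_rot: [-3.134, -0.213, 0.0]
contact_force: [0.5, 1.4, -7.6]
opening: 0.0137
gripper_force: 45.0
```

Call:
jog_arm:
  plan:
    - {"delta_pos": [0,0,0.0005],"turn": 0}
    - {"delta_pos": [0,0,0.001],"turn": 0}
    - {"delta_pos": [0,0,0.001],"turn": 0}

```text
time_s: 10.7
tcp_pos: [0.6013, -0.2098, 0.1329]
ee_rot: [-3.134, -0.213, 0.0]
contact_force: [-0.3, -1.1, -8.3]
opening: 0.0138
gripper_force: 45.0
```

Call:
jog_arm:
  plan:
    - {"delta_pos": [0,0,0.0003],"turn": 0}
    - {"delta_pos": [0,0,0.0006],"turn": 0}
    - {"delta_pos": [0,0,0.0006],"turn": 0}

```text
time_s: 10.95
tcp_pos: [0.6013, -0.2098, 0.1325]
ee_rot: [3.134, 0.213, 0.0]
contact_force: [1.5, -0.6, -9.1]
opening: 0.0139
gripper_force: 45.0
```

Call:
jog_arm:
  plan:
    - {"delta_pos": [0,0,0.0003],"turn": 0}
    - {"delta_pos": [0,0,0.0003],"turn": 0}

```text
time_s: 11.12
tcp_pos: [0.6013, -0.2098, 0.1322]
ee_rot: [-3.134, -0.213, 0.0]
contact_force: [0.0, 0.1, -7.5]
opening: 0.0136
gripper_force: 45.0
```

Call:
jog_arm:
  plan:
    - {"delta_pos": [0,0,0.0003],"turn": 0}
    - {"delta_pos": [0,0,0.0003],"turn": 0}

```text
time_s: 11.28
tcp_pos: [0.6014, -0.2098, 0.1321]
ee_rot: [-3.134, -0.213, -0.0]
contact_force: [-0.3, 0.1, -5.6]
opening: 0.0141
gripper_force: 45.0
```

Call:
jog_arm:
  plan:
    - {"delta_pos": [0,0,0.0002],"turn": 0}
    - {"delta_pos": [0,0,0.0002],"turn": 0}

```text
time_s: 11.45
tcp_pos: [0.6014, -0.2098, 0.132]
ee_rot: [3.134, 0.213, 0.0]
contact_force: [-1.6, 0.5, -2.6]
opening: 0.014
gripper_force: 45.0
```

Seated: the load has moved onto the tray at the expected 0.132. Releasing.

Call:
jog_arm:
  plan:
    - {"delta_pos": [0,0,0.0002],"turn": 0}
    - {"delta_pos": [0,0,0.0002],"turn": 0}

```text
time_s: 11.62
tcp_pos: [0.6014, -0.2098, 0.132]
ee_rot: [3.134, 0.213, 0.0]
contact_force: [-2.3, 1.1, 1.2]
opening: 0.0136
gripper_force: 45.0
```

Call:
jog_arm:
  plan:
    - {"delta_pos": [0,0,0],"turn": 0}
    - {"delta_pos": [0,0,0],"turn": 0}
    - {"delta_pos": [0,0,0],"turn": 0}
    - {"delta_pos": [0,0,0],"turn": 0}
    - {"delta_pos": [0,0,0],"turn": 0}
  grip: -1

```text
time_s: 12.03
tcp_pos: [0.6016, -0.2099, 0.1316]
ee_rot: [3.134, 0.213, 0.001]
contact_force: [-0.6, 0.5, 0.9]
opening: 0.0449
gripper_force: 0.0
```

Call:
jog_arm:
  plan:
    - {"delta_pos": [0,0,0],"turn": 0}
    - {"delta_pos": [0,0,0],"turn": 0}
    - {"delta_pos": [0,0,0],"turn": 0}
    - {"delta_pos": [0,0,0],"turn": 0}
    - {"delta_pos": [0,0,0],"turn": 0}

```text
time_s: 12.45
tcp_pos: [0.6013, -0.2098, 0.1315]
ee_rot: [3.134, 0.213, 0.0]
contact_force: [-0.4, -0.7, -0.2]
opening: 0.0782
gripper_force: 0.0
```

```bash
python3 -c "
from h import *
go(.6014,-.2092,.25,7.85)"
```

```text
t 12.45 tcp [ 0.6013 -0.2098  0.1315] yaw 7.77 tilt [ 0. -0.] delta [ 1.000e-04 -6.000e-04 -1.185e-01] turn -0.08 F [-0.4 -0.7 -0.2] T [ 0.03 -0.06 -0.03] open 0.0782 gf 0.0
```

Call:
jog_arm:
  plan:
    - {"delta_pos": [0,0,-0.015],"turn": 0}
    - {"delta_pos": [0,0,-0.04],"turn": 0}
    - {"delta_pos": [0,0,-0.07],"turn": 0}
    - {"delta_pos": [0,0,-0.1],"turn": 0}
    - {"delta_pos": [0,0,-0.13],"turn": 0}

```text
time_s: 12.87
tcp_pos: [0.6011, -0.2097, 0.2627]
ee_rot: [-3.134, -0.213, 0.001]
contact_force: [0.4, 0.1, -0.4]
opening: 0.0919
gripper_force: 0.0
```

Call:
jog_arm:
  plan:
    - {"delta_pos": [-0.03,0,0],"turn": 0}
    - {"delta_pos": [-0.06,0,0],"turn": 0}
    - {"delta_pos": [-0.09,0,0],"turn": 0}
    - {"delta_pos": [-0.12,0,0],"turn": 0}
    - {"delta_pos": [-0.12,0,0],"turn": 0}

```text
time_s: 13.28
tcp_pos: [0.4779, -0.226, 0.2615]
ee_rot: [-3.134, -0.211, 0.004]
contact_force: [-0.3, -0.5, -0.1]
opening: 0.092
gripper_force: 0.0
```

Call:
jog_arm:
  plan:
    - {"delta_pos": [0,0,0],"turn": 0}
    - {"delta_pos": [0,0,0],"turn": 0}
    - {"delta_pos": [0,0,0],"turn": 0}

```text
time_s: 13.53
tcp_pos: [0.4835, -0.226, 0.2616]
ee_rot: [3.134, 0.213, 0.001]
contact_force: [0.1, 0.3, 0.2]
opening: 0.0919
gripper_force: 0.0
```

Run:
```python
from h import *
c=cam("wrist"); p,d=ctrl.capture("wrist"); P=cloud("wrist",d,c); Q=P.reshape(-1,3)
m=(abs(Q[:,0]-.6)<.13)&(abs(Q[:,1]+.21)<.13)
k=m&(Q[:,2]>.078)&(Q[:,2]<.095); print(k.sum(),cv2.minAreaRect(Q[k,:2].astype(np.float32)*1000))
A=np.c_[Q[k,:2]-[.601,-.21],np.ones(k.sum())]; print("plane",np.linalg.lstsq(A,Q[k,2],rcond=None)[0])
k=m&(Q[:,2]>.162)&(Q[:,2]<.19); print("board top",np.median(Q[k,2]),k.sum())
s,ds=ctrl.capture("side"); cv2.imwrite("pics/s3.png",cv2.resize(s[20:200,230:450],None,fx=3.3,fy=3.3))
```

```text
11582 ((594.8280029296875, -209.62591552734375), (178.5199737548828, 140.68905639648438), 7.749897003173828)
plane [0.0022321  0.00024389 0.08911968]
board top 0.1727416853506617 1739
```

View pics/s3.png

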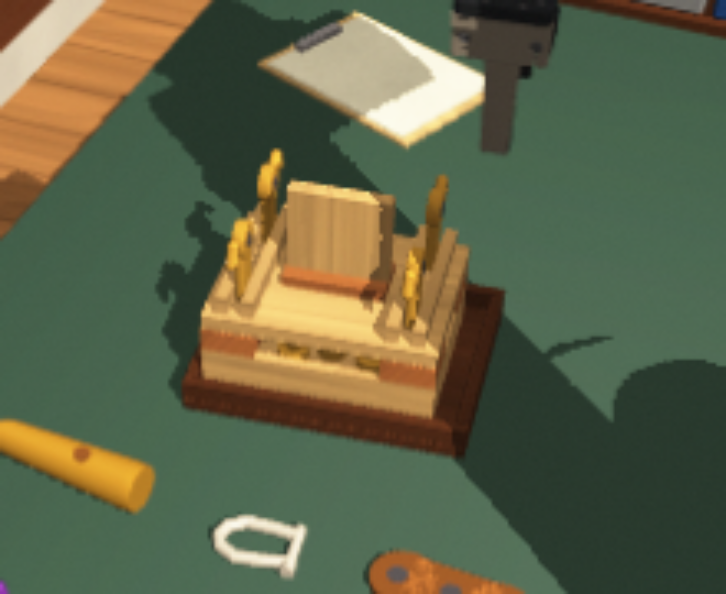

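The stand sits flush on the tray. Its grip board top reads 0.1727 m against 0.172 expected, and the base is level. The gripper is clear and the bystanders haven't moved.

```bash
python3 -c "
from plant import ctrl
print(ctrl.job_done())"
```

```text
the job is handed in; nothing more can be done
None
```

The stand is stacked on the tray with all four lugs home, flush and level. It is released, the bystanders are where they lay, and the job was handed in at about 14 s.

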